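# Pack and padlock the sample case

### The arm

A 6-joint arm with a two-finger parallel gripper is mounted at the origin on the work surface. World frame = base frame: x ahead of the robot, y to its left, z up, the work surface at z = 0. Lengths are in m, angles in rad, forces in N, time in s.
With the tool pointing down it reaches from about 0.25 to 0.725 m from the base axis. Payload 4 kg.
Tool frame: the origin (TCP) lies where the fingers leave the gripper's body, on its centre line; the fingertips stand 73 mm ahead of it and the grasp point (between the pads) lies 54 mm ahead of it (bot.tips_ahead is the z of the fingertips in the tool frame, in m); z points along the fingers, y is the direction in which the jaws open and shut (so a half turn about z gives the same grasp; the last joint's range is limited). The gripper opens to 85 mm and grips with 20 to 120 N. Pads are 22 mm wide; open, the fingers measure 114 mm over their backs; the gripper's body (76 mm by 85 mm) begins 54 mm behind the grasp point. The pads swing forward as they close: fully open they stand 13 mm farther back than shut.
Start: joints at [-1.106, 0.241, 0.005, 1.335, 0, 1.571], TCP at [0.224, -0.447, 0.304] pointing down, gripper open.
Joint ranges: [-2.72, 2.72], [-1.05, 1.87], [-1.09, 1.28], [-1.99, 2.15], [-1.42, 1.44], [-3.14, 3.14]. Speed limits (rad/s): [2.79, 2.79, 3.14, 3.14, 3.14, 3.14].

### API

Orientations are given as a unit quaternion [x, y, z, w].
In Python, from workcell import readout, camera, get_calibration, order, bot gives the robot as it stands.
- The arm moves only by the tool send_rows, never from a script. Its argument "moves" is a list of rows, each a list of 3 entries, a list of its own where there are three numbers: the shift along the tool's x, y, z in mm, then the turn, a rotation vector about the tool's x, y, z in rad, then the finger opening in mm, from 0 to 85.4. In form: [[[dx, dy, dz], [ax, ay, az], grip], ...]. A call has 1 to 12 rows; each row is the pose to reach, as a shift and turn from the pose measured when the call began, along the tool's axes at that moment; what a row does not reach only later rows make up. A row lasts 1/12 s, in which the tool goes at most 41.7 mm and 7.16 degrees, less where a joint would pass 70% of its speed; a pose out of reach is approached as far as the arm can. A call with a gripper value outside its range is refused whole. The fingers move at their own pace and stop on an object; the grip force is fixed at half the most. Time passes only in rows, so rows that repeat a pose let the fingers close. It gives the time, the measured TCP pose, the force and the opening at its end, in the units of the state.
- readout.get_obs(): the state, without advancing time (a new reading comes with each control period).
- camera(name): name is "scene" or "top" or "wrist"; returns the picture (480x640x3 uint8, red, green, blue); there is no depth.
- get_calibration(name): a dict with "fx", "fy", "cx", "cy" (pixels), "R" (3x3) and "t" (3): a world point X has camera coordinates R X + t. Camera axes: x right, y down, z forward; pixel columns grow to the right and rows downward; lengths in m; the calibration is good to about 2 mm. A picture is of the moment at which its call begins: read the wrist's pose just before it. get_calibration takes no time and is no camera call; for the wrist camera it gives the pose at the moment of the call.
- order.job_done(): hands the job in, once; it reports no verdict.
The state is a dict: "clock": time; "joint_pos": joint angles; "joint_vel": joint speeds; "tau": joint torques, N m; "eef_pos": TCP position; "tool_rot": TCP orientation; "ft_force": force on the tool from outside, world axes, zero at the start; "ft_torque": the same for the moment, N m; "grip_width": finger opening in m.
Only numpy, scipy, OpenCV 4.12 (cv2) and the standard library are available. Lean on these libraries where they do the work, as an engineer would, in place of code of your own. Each camera call takes 0.05 s, during which the arm holds its last target. There are 200 camera calls.

### The job

Put every amber jar from the steel tray into the open aluminium case, in any order, and only then shut the lid fully and press the red latch lever down until it clicks and stays flat. Last, swing the padlock's shackle in line over its hole and press it down until it clicks and stays fully home. Leave the things on the dark mat alone.

Things in the scene. Friction and masses are not known exactly. Their poses are not given: they have to be found in the camera images.
- case: aluminium kit case with black corners, fixed to the table: 150 mm (its x) by 260 mm (its y), 75 mm high without the lid, walls 6 mm, inner floor 6 mm above the table, inside 138 x 248 mm and 69 mm deep. Origin at the centre of its underside, on the table; its front, with the padlock, faces its own -x (roughly towards the robot), y along its length, z up
- lid (a joint): angle of the case's lid in rad: 0 shut, about 1.45 to 1.65 at the start (about upright), 1.9 at most. The hinge runs along the case's y at its far (+x) rim. The lid is a slab 150 x 260 x 12 mm, stiff enough to stay where it is left (about 0.3 N m; some 3 to 5 N at the free edge). It carries on its outer face the red latch lever, and on its front edge a steel hasp tab with an eye
- lid_hinge (a point): middle of the lid's hinge line, in the plane of the lid's underside: 75 mm ahead (+x) of the case's centre, 75.5 mm above the table
- lid_edge (a point): middle of the lid's free edge, on its outer face (the top when shut): 150 mm from the hinge line. The outer face is clear there for 45 mm either way along the case's y
- latch (a joint): angle of the red sprung latch lever in rad: 0 raised (it slants 40 degrees up off the lid), 0.7 pressed down flat along the lid. Let go early it springs back to 0; pressed past about 0.56 a detent snaps it to 0.7 and holds it. The lever is 70 mm long and 18 mm wide (24 mm at its pad), pivoted across the case's y, 25 mm in from the lid's free edge and 65 mm to the case's +y of its middle, pointing towards the hinge; the press takes about 9 to 12 N at the pad
- latch_pad (a point): the place to press on the lever's upper face, 55 mm along it from the pivot, on its mid line. With the lid shut and the lever raised it stands about 135 mm above the table (pressing straight down from there works); flat, about 100 mm
- shackle (a joint): travel of the padlock shackle down into its body in m: 0 raised (open), 0.018 fully home. A spring lifts it back to 0 if let go early; pressed past about 0.014 the hidden pawl clicks and draws it to 0.018 and holds it. The press takes about 10 N. It can go down only when swung in line (joint shackle_turn below about 0.1)
- shackle_turn (a joint): swing of the shackle about its long leg in rad: 0 in line (short leg over its hole; a stop is there), 0.7 to 1.4 at the start, 1.7 at most. From 0 it swings open clockwise seen from above, the short leg going forward to the case's -x side. It stays where it is left; about 1 to 2 N at the short leg turns it
- shackle_top (a point): top of the shackle's bow, on its outer side: 115 mm above the table when raised, 97 mm when home. The shackle is a steel U of 8 mm bar, legs 30 mm apart between centres, this point midway between the legs; z up
- shackle_leg (a point): centre line of the shackle's short leg, in the middle of its straight part: 89 mm above the table when raised (the leg's end at 78 mm). The long leg, about which the shackle swings, stands at 97 mm in front (-x) of the case's centre and 50 mm to its -y; this leg is 30 mm from it
- padlock_hole (a point): mouth of the short leg's hole in the top of the brass padlock (50 mm along the case's y, 26 mm along its x, 55 mm high; top 67 mm above the table), which sits in a bracket on the case's front. The shut lid's hasp tab (4 mm thick, 26 mm wide) lies over this hole, 69 to 73 mm above the table; the shut lid's top is 87.5 mm above the table and its front edge 22 mm behind the padlock's middle
- tray: round dimpled steel tray 220 mm in diameter and 4 mm thick, fixed, on the left or right of the case; the jars start on it. Origin at the centre of its underside
- jar1_center (a point): square amber glass jar with a paper label band and a round black cap: body 40 x 40 mm and 36 mm high (flat sides along its own x and y), cap 30 mm in diameter and 12 mm high on top, 48 mm in all, about 110 g; one of two to four identical jars (absent ones give None). This point is its centre, 24 mm above its underside; z points up through the cap. It starts upright on the tray
- jar2_center (a point): square amber glass jar with a paper label band and a round black cap: body 40 x 40 mm and 36 mm high (flat sides along its own x and y), cap 30 mm in diameter and 12 mm high on top, 48 mm in all, about 110 g; one of two to four identical jars (absent ones give None). This point is its centre, 24 mm above its underside; z points up through the cap. It starts upright on the tray
- jar3_center (a point): square amber glass jar with a paper label band and a round black cap: body 40 x 40 mm and 36 mm high (flat sides along its own x and y), cap 30 mm in diameter and 12 mm high on top, 48 mm in all, about 110 g; one of two to four identical jars (absent ones give None). This point is its centre, 24 mm above its underside; z points up through the cap. It starts upright on the tray
- jar4_center (a point): square amber glass jar with a paper label band and a round black cap: body 40 x 40 mm and 36 mm high (flat sides along its own x and y), cap 30 mm in diameter and 12 mm high on top, 48 mm in all, about 110 g; one of two to four identical jars (absent ones give None). This point is its centre, 24 mm above its underside; z points up through the cap. It starts upright on the tray
- mat: dark rubber mat 190 x 180 x 6 mm, fixed, on the other side of the case from the tray; the three things below lie on it and are to be left alone. Origin at the centre of its underside
- fidget_center (a point): round rainbow-striped bubble toy, 104 mm in diameter and 12 mm thick, lying on the mat; this point is its centre. Leave alone
- gum_tin_center (a point): flat blue tin 50 x 70 x 22 mm on the mat; this point is its centre. Leave alone
- serum_center (a point): small black bottle 32 mm in diameter and 85 mm tall, upright on the mat; this point is its centre. Leave alone
There are look-alikes about, which are no part of the job. What is shaped like the part that bears jar1_center but blue or pink is not meant.

How it is judged:
By the outcome, as a careful person would: the job done as asked, in the order asked, and still so for the second after the job is handed in, with the robot touching nothing.
Of jar1, jar2, jar3, jar4 only 2 to 4 are there at a start; the rules pass over those that are not, and their reading is None.
At some moment in a run one of jar1, jar2, jar3, jar4 may be knocked a few centimetres aside while the robot is not near it.
Once in a run the grip may slacken for a moment while it holds something.
It also fails if it takes over 210 s, if anything falls off the work surface, if the arm or the gripper's body presses on something with over 40 N, if the wrist force passes 120 N, or if a joint passes its speed limit or range.

## Working session

There is one attempt and no reset: what is moved stays moved. The work goes in short steps, Python scripts to look and compute and a tool call to move; the robot and the scene stay as the last step left them, time stands still between calls to the robot, and variables do not carry over. Pictures are saved under pics/ and viewed, about 12 in all and at most 16, crops included, and the job is handed in when it is done.

Besides the shell and the picture viewer there is one more tool, called after "Call:" as name(argument=value, ...), one argument or row to a line, values as JSON. send_rows: Moves the arm, as the interface text tells. Its arguments: {"type":"object","properties":{"moves":{"type":"array","items":{"type":"array"}}},"required":["moves"]}

```bash
mkdir -p pics; ls; python3 - <<'E'
from workcell import readout, camera, get_calibration, order, bot
import cv2
for n in ("scene","top"):
    im=camera(n); cv2.imwrite(f"pics/{n}0.png",im[:,:,::-1])
    print(n,get_calibration(n))
print(readout.get_obs())
E
```

```text
pics
scene {'fx': 552.696647309182, 'fy': 552.696647309182, 'cx': 315.9489413227061, 'cy': 241.3595954797222, 'R': array([[ 0.70517972,  0.70902643, -0.00175612],
       [ 0.49014373, -0.48927123, -0.72136869],
       [-0.51232869,  0.50783382, -0.692549  ]]), 't': array([-0.33586369, -0.13436511,  1.36203366])}
top {'fx': 610.5065796498313, 'fy': 610.5065796498313, 'cx': 321.79447758113724, 'cy': 239.85134517207766, 'R': array([[ 0.01031892, -0.99994438, -0.00218079],
       [-0.99003409, -0.00991028, -0.14047876],
       [ 0.14044934,  0.00360865, -0.99008129]]), 't': array([-0.00133652,  0.47907117,  1.24543214])}
{'clock': 0.1, 'joint_pos': array([-1.10598417e+00,  2.41335161e-01,  3.83688194e-03,  1.33519226e+00,
        1.68625858e-05,  1.57083510e+00]), 'joint_vel': array([ 1.22018525e-03,  6.17601136e-04,  4.82603497e-03, -5.83520492e-04,
        9.26123656e-05, -1.41234001e-04]), 'tau': array([-5.76321545e-04, -3.73138261e+01,  2.53009808e+01,  1.08591738e-02,
       -3.27528937e-05, -9.54511478e-06]), 'eef_pos': array([ 0.22393555, -0.44656153,  0.30309466]), 'tool_rot': array([ 9.73119075e-01,  2.30300603e-01, -2.09950374e-04, -9.23581042e-04]), 'ft_force': array([ 0.3199546 , -0.16412952,  0.7757646 ]), 'ft_torque': array([ 0.06534256, -0.02824138,  0.00822374]), 'grip_width': 0.08504680264742497}
```

View pics/top0.png

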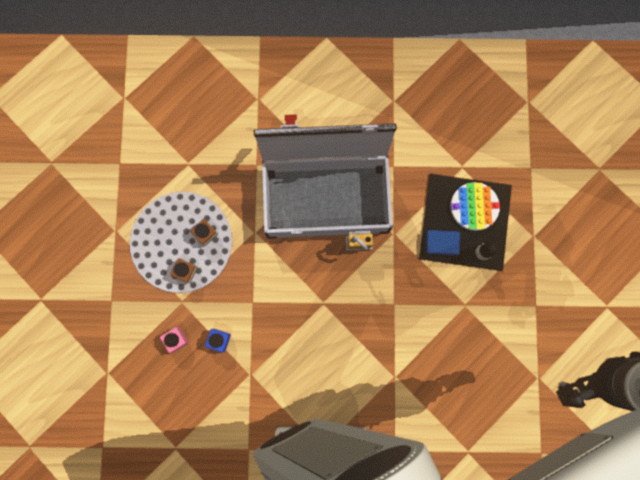

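View pics/scene0.png

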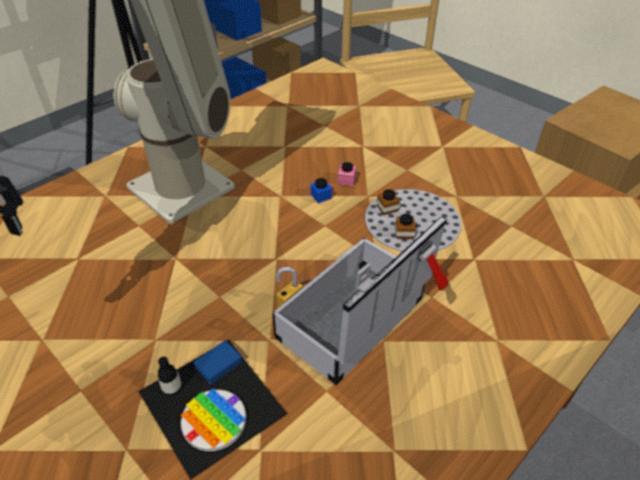

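The top view shows the case at about (327,197), its padlock at (360,241), the tray at (181,242) and the mat on the right. There are two amber jars on the tray, at top (203,232) and (182,269). The look-alikes are pink (172,340) and blue (217,341), both off the tray, so I rule them out. Next is one close crop to check this choice and get corner positions.

```bash
python3 - <<'E'
import cv2, numpy as np
im=cv2.imread("pics/top0.png")
a=im[180:300,125:240]; b=im[105:260,245:405]
a=cv2.resize(a,None,fx=4,fy=4,interpolation=cv2.INTER_CUBIC); b=cv2.resize(b,None,fx=3.0,fy=3.0,interpolation=cv2.INTER_CUBIC)
H=max(a.shape[0],b.shape[0]); 
a,b=[cv2.copyMakeBorder(x,0,H-x.shape[0],0,0,cv2.BORDER_CONSTANT) for x in (a,b)]
c=np.hstack([a,b])
print(c.shape); cv2.imwrite("pics/c1.png",c[:600,:]); 
E
python3 - <<'E'
import cv2
im=cv2.imread("pics/c1.png"); s=min(1,800/im.shape[1]); print(s)
cv2.imwrite("pics/c1.png",cv2.resize(im,None,fx=s,fy=s,interpolation=cv2.INTER_AREA))
E
```

```text
(480, 940, 3)
0.851063829787234
```

View pics/c1.png

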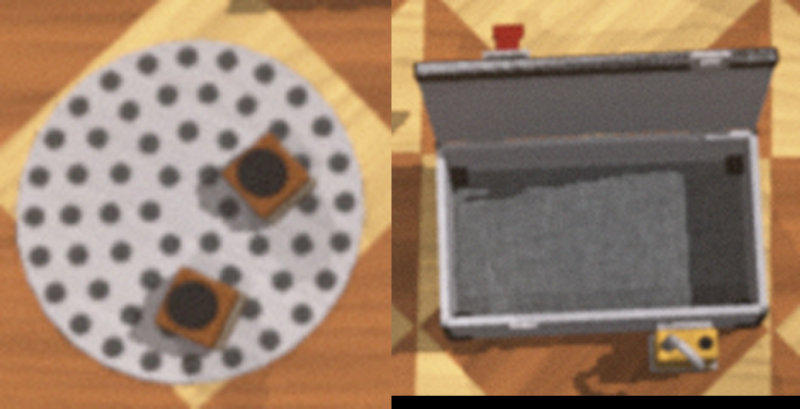

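The crop confirms two amber jars with labels, caps at crop (262,172) and (191,304). The case rim corners are clear. The padlock's long leg is at about (668,343), with the hole at (706,343) and the shackle swung down and to the right.

```bash
cat > h.py <<'E'
import numpy as np, cv2
from workcell import readout, camera, get_calibration, order, bot
from scipy.spatial.transform import Rotation as Rn
def ray(c,px,z):
    K=c if isinstance(c,dict) else get_calibration(c)
    d=np.array([(px[0]-K['cx'])/K['fx'],(px[1]-K['cy'])/K['fy'],1.])
    d=K['R'].T@d; o=-K['R'].T@K['t']
    return o+d*(z-o[2])/d[2]
def proj(c,X):
    K=c if isinstance(c,dict) else get_calibration(c)
    p=K['R']@np.asarray(X)+K['t']; return np.array([K['fx']*p[0]/p[2]+K['cx'],K['fy']*p[1]/p[2]+K['cy']])
def st():
    o=readout.get_obs(); return o, np.array(o['eef_pos']), Rn.from_quat(o['tool_rot'])
def snap(n,f,crop=None,s=1):
    im=camera(n)[:,:,::-1]
    if crop: im=im[crop[1]:crop[3],crop[0]:crop[2]]
    cv2.imwrite("pics/"+f,cv2.resize(im,None,fx=s,fy=s,interpolation=cv2.INTER_CUBIC))
def down(yaw):  # tool z down, tool y (jaw axis) at angle yaw from world x
    y=np.array([np.cos(yaw),np.sin(yaw),0]); z=np.array([0,0,-1.]); x=np.cross(y,z)
    return Rn.from_matrix(np.c_[x,y,z])
def go(p,R):   # shift (mm) and rotvec in the current tool frame
    o,e,C=st(); print("shift",np.round(C.inv().apply(np.array(p)-e)*1000,1).tolist(),"rot",np.round((C.inv()*R).as_rotvec(),4).tolist(),
      "now",e.round(4),"F",np.round(o['ft_force'],1),"grip",round(o['grip_width'],4),"t",round(o['clock'],2))
E
python3 - <<'E'
from h import *
A=lambda p:(125+p[0]/3.404,180+p[1]/3.404); B=lambda p:(245+(p[0]-391.5)/2.553,105+p[1]/2.553)
for n,cap,cs in (("A",(262,172),[(268,133),(314,178),(265,218),(222,175)]),("B",(191,304),[(190,267),(244,296),(212,347),(155,317)])):
    print(n,ray("top",A(cap),.052).round(4)); P=np.array([ray("top",A(c),.040)[:2] for c in cs]); print(P.round(3).tolist(),P.mean(0).round(4))
    for i in range(4): d=P[(i+1)%4]-P[i]; print(np.hypot(*d).round(4),np.degrees(np.arctan2(d[1],d[0])).round(1))
print("tray",ray("top",A((191,211)),.004).round(4))
Q=[ray("top",B(c),.075)[:2] for c in [(443,318),(766,310),(752,133),(437,150)]]
print("rim",np.round(Q,4).tolist(),np.mean(Q,0))
for i in range(4): d=Q[(i+1)%4]-Q[i]; print(np.hypot(*d).round(4),np.degrees(np.arctan2(d[1],d[0])).round(1))
for n,p,z in (("long",(668,343),.067),("hole",(706,343),.067),("bowend",(708,364),.110)): print(n,ray("top",B(p),z).round(4))
E
```

```text
A [0.4935 0.2518 0.052 ]
[[0.52, 0.251], [0.492, 0.222], [0.467, 0.251], [0.493, 0.279]] [0.4929 0.2509]
0.0404 -133.4
0.0385 130.7
0.038 46.1
0.038 -45.9
B [0.4125 0.2915 0.052 ]
[[0.436, 0.296], [0.419, 0.262], [0.388, 0.28], [0.405, 0.316]] [0.412  0.2887]
0.0379 -117.4
0.0362 149.8
0.0397 63.2
0.0367 -33.0
tray [0.4756 0.3053 0.004 ]
rim [[0.4932, 0.1187], [0.5022, -0.1384], [0.6473, -0.1279], [0.6306, 0.1267]] [ 0.56832846 -0.00523472]
0.2573 -88.0
0.1454 4.1
0.2552 93.7
0.1377 -176.6
long [ 0.476  -0.0609  0.067 ]
hole [ 0.4763 -0.0912  0.067 ]
bowend [ 0.4538 -0.0896  0.11  ]
```

The case pose checks out: the rim measures 257 x 145 mm, yaw is about 3°, and the padlock leg lies within 3 mm of where it should be. Now I'll move over the tray for a close look.

```bash
python3 -c "
from h import *
go([.44,.25,.28],down(np.radians(50)))"
```

```text
shift [505.4, -525.8, 24.1] rot [-0.0012, -0.0019, -1.9787] now [ 0.2239 -0.4466  0.3031] F [ 0.3 -0.2  0.8] grip 0.085 t 0.1
```

Call:
send_rows(
  moves=[
    [[505,-526,24],[0,0,-1.98],85],
    [[505,-526,24],[0,0,-1.98],85],
    [[505,-526,24],[0,0,-1.98],85],
    [[505,-526,24],[0,0,-1.98],85],
    [[505,-526,24],[0,0,-1.98],85],
    [[505,-526,24],[0,0,-1.98],85],
    [[505,-526,24],[0,0,-1.98],85],
    [[505,-526,24],[0,0,-1.98],85],
    [[505,-526,24],[0,0,-1.98],85],
    [[505,-526,24],[0,0,-1.98],85],
    [[505,-526,24],[0,0,-1.98],85],
    [[505,-526,24],[0,0,-1.98],85],
  ],
)

```text
clock: 1.1
eef_pos: [0.3715, 0.0326, 0.2875]
tool_rot: [0.552, 0.834, 0.001, -0.0]
ft_force: [1.2, -0.4, 0.2]
grip_width: 0.0853
```

```bash
python3 -c "
from h import *
go([.44,.25,.28],down(np.radians(50)))"
```

```text
shift [173.5, 147.8, 7.8] rot [0.0007, -0.0012, -0.4723] now [0.3715 0.0326 0.2875] F [ 1.2 -0.4  0.2] grip 0.0853 t 1.1
```

Call:
send_rows(
  moves=[
    [[173,148,8],[0,0,-0.47],85],
    [[173,148,8],[0,0,-0.47],85],
    [[173,148,8],[0,0,-0.47],85],
    [[173,148,8],[0,0,-0.47],85],
    [[173,148,8],[0,0,-0.47],85],
    [[173,148,8],[0,0,-0.47],85],
    [[173,148,8],[0,0,-0.47],85],
    [[173,148,8],[0,0,-0.47],85],
  ],
)

```text
clock: 1.77
eef_pos: [0.4399, 0.2505, 0.2787]
tool_rot: [0.342, 0.94, -0.0, -0.001]
ft_force: [0.4, 0.0, -0.4]
grip_width: 0.0849
```

```bash
python3 -c "
from h import *
K=get_calibration('wrist'); snap('wrist','w1.png')
go([.44,.25,.28],down(np.radians(50)))
import pickle; pickle.dump(K,open('K1','wb'))
for p in ([.4935,.2518,.052],[.4125,.2915,.052]): print(proj(K,p))"
```

```text
shift [0.2, 0.6, -1.1] rot [-0.0015, -0.0015, -0.0014] now [0.4397 0.2494 0.2789] F [ 0.5 -0.1 -0. ] grip 0.0849 t 1.82
[363.24130385 260.7217114 ]
[342.01792964 168.02074725]
```

View pics/w1.png

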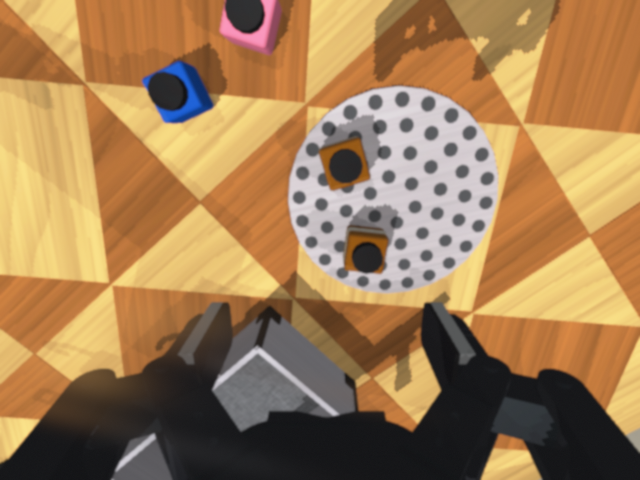

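The wrist view shows cap A at (367,257) and cap B at (346,166), both within 4 px of the top-view prediction. I'll grasp jar A first.

```bash
python3 -c "
from h import *
import pickle; K=pickle.load(open('K1','rb'))
print(ray(K,(367,257),.052),ray(K,(346,166),.052))
go([.493,.2505,.15],down(np.radians(46)))
go([.493,.2505,.075],down(np.radians(46)))"
```

```text
[0.49277628 0.25690879 0.052     ] [0.41338273 0.29525851 0.052     ]
shift [-40.3, 35.3, 128.8] rot [-0.0016, -0.0014, 0.0684] now [0.4397 0.2494 0.2789] F [ 0.5 -0.1 -0. ] grip 0.0849 t 1.82
shift [-40.4, 35.4, 203.8] rot [-0.0016, -0.0014, 0.0684] now [0.4397 0.2494 0.2789] F [ 0.5 -0.1 -0. ] grip 0.0849 t 1.82
```

Call:
send_rows(
  moves=[
    [[-38,38,60],[0,0,0.07],85],
    [[-38,38,120],[0,0,0.07],85],
    [[-38,38,120],[0,0,0.07],85],
    [[-38,38,160],[0,0,0.07],85],
    [[-38,38,185],[0,0,0.07],85],
    [[-38,38,202],[0,0,0.07],85],
    [[-38,38,202],[0,0,0.07],85],
    [[-38,38,202],[0,0,0.07],30],
    [[-38,38,202],[0,0,0.07],30],
    [[-38,38,202],[0,0,0.07],30],
    [[-38,38,202],[0,0,0.07],30],
    [[-38,38,202],[0,0,0.07],30],
  ],
)

```text
clock: 2.82
eef_pos: [0.4944, 0.2547, 0.0795]
tool_rot: [0.375, 0.927, 0.001, 0.001]
ft_force: [-0.4, -0.6, 6.4]
grip_width: 0.0397
```

```bash
python3 -c "
from h import *
go([.50,.2505,.26],down(np.radians(46)))"
```

```text
shift [-7.0, 1.4, -180.5] rot [0.0032, 0.0005, -0.0017] now [0.4944 0.2547 0.0795] F [-0.4 -0.6  6.4] grip 0.0397 t 2.82
```

Call:
send_rows(
  moves=[
    [[0,0,-40],[0,0,0],30],
    [[0,0,-80],[0,0,0],30],
    [[0,0,-120],[0,0,0],30],
    [[0,0,-135],[0,0,0],30],
    [[0,0,-135],[0,0,0],30],
  ],
)

```text
clock: 3.23
eef_pos: [0.4967, 0.2559, 0.221]
tool_rot: [0.375, 0.927, 0.006, 0.005]
ft_force: [-0.6, 0.1, -0.6]
grip_width: 0.0391
```

```bash
python3 -c "
from h import *
go([.549,.059,.21],down(np.radians(93.3)))"
```

```text
shift [-174.5, -105.1, 10.2] rot [0.012, 0.0102, -0.827] now [0.4967 0.2559 0.221 ] F [-0.6  0.1 -0.6] grip 0.0391 t 3.23
```

Call:
send_rows(
  moves=[
    [[-175,-105,10],[0.012,0.01,-0.827],30],
    [[-175,-105,10],[0.012,0.01,-0.827],30],
    [[-175,-105,10],[0.012,0.01,-0.827],30],
    [[-175,-105,10],[0.012,0.01,-0.827],30],
    [[-175,-105,10],[0.012,0.01,-0.827],30],
    [[-175,-105,10],[0.012,0.01,-0.827],30],
    [[-175,-105,10],[0.012,0.01,-0.827],30],
    [[-175,-105,10],[0.012,0.01,-0.827],30],
    [[-175,-105,10],[0.012,0.01,-0.827],30],
  ],
)

```text
clock: 3.98
eef_pos: [0.5488, 0.0586, 0.2094]
tool_rot: [-0.027, 1.0, -0.0, -0.001]
ft_force: [0.2, -0.4, -1.1]
grip_width: 0.0391
```

```bash
python3 -c "
from h import *
go([.549,.059,.083],down(np.radians(93.3)))
snap('wrist','w2.png'); a=cv2.imread('pics/w2.png'); snap('top','t2.png',(120,100,420,290),2.13); b=cv2.imread('pics/t2.png'); a=cv2.resize(a,(400,300)); b=cv2.resize(b,(400,253)); b=cv2.copyMakeBorder(b,0,47,0,0,cv2.BORDER_CONSTANT); cv2.imwrite('pics/m2.png',np.hstack([a,b]))"
```

```text
shift [-0.4, 0.4, 126.4] rot [0.0, -0.0015, -0.0031] now [0.5488 0.0586 0.2094] F [ 0.2 -0.4 -1.1] grip 0.0391 t 3.98
```

View pics/m2.png

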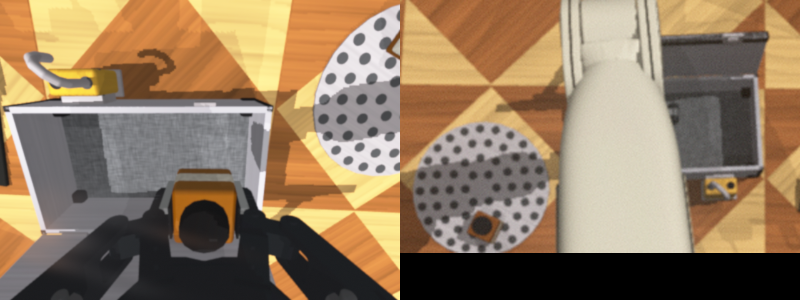

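Jar A is held squarely over the left end of the case, and jar B is still on the tray. I'll lower A and release it.

Call:
send_rows(
  moves=[
    [[0,0,40],[0,0,0],30],
    [[0,0,80],[0,0,0],30],
    [[0,0,105],[0,0,0],30],
    [[0,0,118],[0,0,0],30],
    [[0,0,126],[0,0,0],30],
    [[0,0,126],[0,0,0],30],
    [[0,0,126],[0,0,0],55],
    [[0,0,126],[0,0,0],58],
    [[0,0,126],[0,0,0],58],
    [[0,0,90],[0,0,0],58],
    [[0,0,50],[0,0,0],58],
    [[0,0,-10],[0,0,0],58],
  ],
)

```text
clock: 5.08
eef_pos: [0.5486, 0.0595, 0.2028]
tool_rot: [-0.028, 1.0, -0.0, -0.001]
ft_force: [2.3, 0.3, 0.5]
grip_width: 0.0577
```

```bash
python3 -c "
from h import *
go([.44,.21,.24],down(np.radians(60)))"
```

```text
shift [100.1, 156.3, -37.0] rot [-0.0005, -0.0017, 0.5794] now [0.5486 0.0595 0.2028] F [2.3 0.3 0.5] grip 0.0577 t 5.08
```

Call:
send_rows(
  moves=[
    [[30,45,-37],[0,0,0.2],85],
    [[100,156,-37],[0,0,0.58],85],
    [[100,156,-37],[0,0,0.58],85],
    [[100,156,-37],[0,0,0.58],85],
    [[100,156,-37],[0,0,0.58],85],
    [[100,156,-37],[0,0,0.58],85],
    [[100,156,-37],[0,0,0.58],85],
    [[100,156,-37],[0,0,0.58],85],
    [[100,156,-37],[0,0,0.58],85],
  ],
)

```text
clock: 5.83
eef_pos: [0.4408, 0.2093, 0.2404]
tool_rot: [0.259, 0.966, -0.0, -0.0]
ft_force: [-0.2, -0.5, 0.0]
grip_width: 0.0849
```

```bash
python3 -c "
from h import *
import pickle; K=get_calibration('wrist'); pickle.dump(K,open('K1','wb')); snap('wrist','w3.png'); a=cv2.imread('pics/w3.png'); snap('top','t3.png',(120,110,420,310),2); b=cv2.imread('pics/t3.png'); a=cv2.resize(a,(480,360)); b=cv2.resize(b,(320,213)); b=cv2.copyMakeBorder(b,0,147,0,0,cv2.BORDER_CONSTANT); cv2.imwrite('pics/m3.png',np.hstack([a,b]))"
```

```text
(no output)
```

View pics/m3.png

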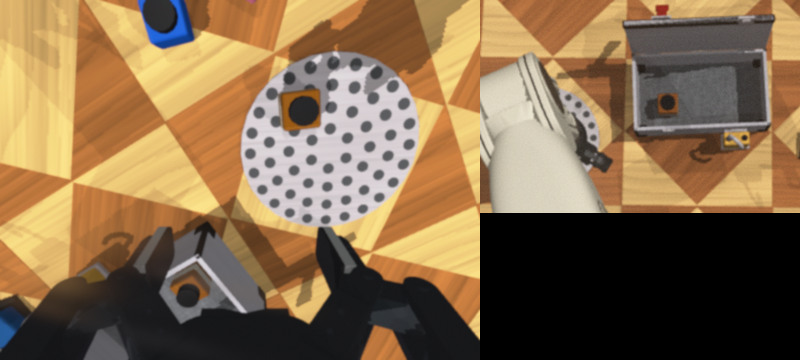

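Jar A stands upright in the case. Jar B's cap is at (304,111) in the montage, which is wrist (405,148).

```bash
python3 -c "
from h import *
import pickle; K=pickle.load(open('K1','rb'))
s=4/3
print(ray(K,(304*s,111*s),.052))
P=np.array([ray(K,(x*s,y*s),.040)[:2] for x,y in [(280,93),(319,89),(323,126),(284,131)]]);print(P.mean(0))
for i in range(4): d=P[(i+1)%4]-P[i]; print(np.hypot(*d).round(4),np.degrees(np.arctan2(d[1],d[0])).round(1))
go([.4135,.2935,.079],down(np.radians(60)))"
```

```text
[0.41299547 0.29412161 0.052     ]
[0.41302404 0.2942099 ]
0.0396 65.5
0.0379 -18.2
0.0415 -112.8
0.0389 158.8
shift [66.0, 59.7, 161.0] rot [-0.0009, -0.0012, -0.0024] now [0.4408 0.2088 0.24  ] F [ 0.1 -0.   0. ] grip 0.0852 t 5.93
```

Call:
send_rows(
  moves=[
    [[33,30,30],[0,0,-0.055],85],
    [[66,60,60],[0,0,-0.055],85],
    [[66,60,80],[0,0,-0.055],85],
    [[66,60,110],[0,0,-0.055],85],
    [[66,60,140],[0,0,-0.055],85],
    [[66,60,160],[0,0,-0.055],85],
    [[66,60,160],[0,0,-0.055],85],
    [[66,60,160],[0,0,-0.055],30],
    [[66,60,160],[0,0,-0.055],30],
    [[66,60,160],[0,0,-0.055],30],
    [[66,60,160],[0,0,-0.055],30],
    [[66,60,160],[0,0,-0.055],30],
  ],
)

```text
clock: 6.93
eef_pos: [0.4151, 0.2945, 0.0821]
tool_rot: [0.234, 0.972, 0.001, 0.001]
ft_force: [0.5, -0.4, 5.3]
grip_width: 0.0394
```

Call:
send_rows(
  moves=[
    [[0,0,-40],[0,0,0],30],
    [[0,0,-80],[0,0,0],30],
    [[0,0,-120],[0,0,0],30],
    [[0,0,-150],[0,0,0],30],
    [[0,0,-150],[0,0,0],30],
  ],
)

```text
clock: 7.35
eef_pos: [0.4178, 0.2963, 0.2402]
tool_rot: [0.234, 0.972, 0.007, 0.006]
ft_force: [0.7, 0.0, -0.7]
grip_width: 0.0394
```

```bash
python3 -c "
from h import *
go([.5556,-.051,.235],down(np.radians(93.3)))"
```

```text
shift [-280.5, -246.8, 3.5] rot [0.0137, 0.0121, -0.529] now [0.4178 0.2963 0.2402] F [ 0.7  0.  -0.7] grip 0.0394 t 7.35
```

Call:
send_rows(
  moves=[
    [[-280,-247,4],[0.014,0.012,-0.529],30],
    [[-280,-247,4],[0.014,0.012,-0.529],30],
    [[-280,-247,4],[0.014,0.012,-0.529],30],
    [[-280,-247,4],[0.014,0.012,-0.529],30],
    [[-280,-247,4],[0.014,0.012,-0.529],30],
    [[-280,-247,4],[0.014,0.012,-0.529],30],
    [[-280,-247,4],[0.014,0.012,-0.529],30],
    [[-280,-247,4],[0.014,0.012,-0.529],30],
    [[-280,-247,4],[0.014,0.012,-0.529],30],
    [[-280,-247,4],[0.014,0.012,-0.529],30],
    [[-280,-247,4],[0.014,0.012,-0.529],30],
    [[-280,-247,4],[0.014,0.012,-0.529],30],
  ],
)

```text
clock: 8.35
eef_pos: [0.5549, -0.052, 0.2341]
tool_rot: [-0.027, 1.0, 0.0, -0.0]
ft_force: [-0.5, 0.4, -2.1]
grip_width: 0.0395
```

```bash
python3 -c "
from h import *
go([.5556,-.051,.0855],down(np.radians(93.3)))
snap('wrist','w4.png'); a=cv2.imread('pics/w4.png'); cv2.imwrite('pics/w4.png',cv2.resize(a,(480,360)))"
```

```text
shift [-0.8, 0.9, 148.6] rot [0.0003, -0.0005, -0.0026] now [ 0.5549 -0.052   0.2341] F [-0.5  0.4 -2.1] grip 0.0395 t 8.35
```

View pics/w4.png

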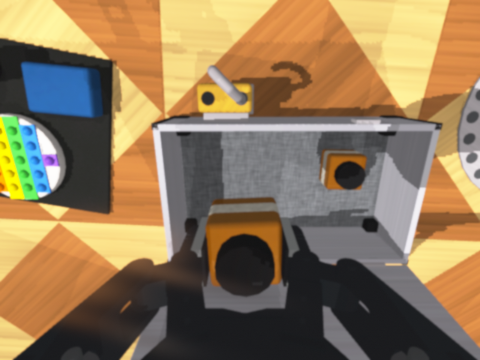

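Jar B is held over the free space, and jar A (348,172) stands well clear. The padlock hole shows at (207,98), with the shackle's free end towards (215,70). I'll save this calibration, then place the jar.

```bash
python3 -c "
from h import *
import pickle; K=get_calibration('wrist'); pickle.dump(K,open('K4','wb'))
s=4/3
for n,p,z in (('hole',(207,98),.067),('rimFL',(437,121),.075),('rimFR',(156,124),.075),('lockL',(253,112),.067),('lockR',(198,112),.067),('lockFR',(198,86),.067),('lockFL',(252,84),.067),('bowfree',(212,69),.11),('bowlong',(243,100),.11)): print(n,ray(K,(p[0]*s,p[1]*s),z).round(4))"
```

```text
hole [ 0.4776 -0.0882  0.067 ]
rimFL [0.4854 0.1187 0.075 ]
rimFR [ 0.5022 -0.1325  0.075 ]
lockL [ 0.4874 -0.0461  0.067 ]
lockR [ 0.4903 -0.0963  0.067 ]
lockFR [ 0.4679 -0.0962  0.067 ]
lockFL [ 0.4635 -0.0486  0.067 ]
bowfree [ 0.4566 -0.0788  0.11  ]
bowlong [ 0.4764 -0.0557  0.11  ]
```

Call:
send_rows(
  moves=[
    [[0,0,40],[0,0,0],30],
    [[0,0,80],[0,0,0],30],
    [[0,0,115],[0,0,0],30],
    [[0,0,138],[0,0,0],30],
    [[0,0,148],[0,0,0],30],
    [[0,0,148],[0,0,0],30],
    [[0,0,148],[0,0,0],55],
    [[0,0,148],[0,0,0],58],
    [[0,0,148],[0,0,0],58],
    [[0,0,110],[0,0,0],58],
    [[0,0,70],[0,0,0],58],
    [[0,0,30],[0,0,0],58],
  ],
)

```text
clock: 9.4
eef_pos: [0.554, -0.0506, 0.2056]
tool_rot: [-0.029, 1.0, 0.0, -0.001]
ft_force: [1.4, 0.2, 0.2]
grip_width: 0.0582
```

```bash
python3 -c "
from h import *
go([.36,-.1,.34],down(np.radians(93.3)))"
```

```text
shift [196.8, -38.1, -134.1] rot [0.0007, -0.0021, -0.0005] now [ 0.554  -0.0506  0.2056] F [1.4 0.2 0.2] grip 0.0582 t 9.4
```

Both jars are in. Next I'll work out the lid angle from the first top crop and move the closed gripper up and over the lid.

```bash
python3 -c "
from h import *
B=lambda p:(245+(p[0]-391.5)/2.553,105+p[1]/2.553)
for p in [(418,64),(776,50),(420,76),(776,66)]:print(ray('top',B(p),.225).round(4))
c=np.array([.5685,-.004]);a=np.radians(3.3);R=np.array([[np.cos(a),-np.sin(a)],[np.sin(a),np.cos(a)]])
print('hinge',c+R@[.075,0])
for th in (1.45,1.55,1.65):
  print(th,[(proj('top',[*(c+R@[.075-.15*np.cos(th)+ t*np.sin(th),y]),.0755+.15*np.sin(th)+t*np.cos(th)])).round(1) for t in (0,.012) for y in (-.13,.13)])
print([np.round(B(p),1) for p in [(420,76),(776,66),(418,64),(776,50)]])
go([*(c+R@[.118,-.015]),.315],down(np.radians(93.3)))
"
```

```text
[0.6532 0.1262 0.225 ]
[ 0.666  -0.1299  0.225 ]
[0.6443 0.1245 0.225 ]
[ 0.6542 -0.1298  0.225 ]
hinge [6.43375636e-01 3.17302022e-04]
1.45 [array([396. , 142.3]), array([253.3, 148.9]), array([395.7, 135.7]), array([253.1, 142.3])]
1.55 [array([395.6, 134.2]), array([253. , 140.8]), array([395.2, 127.8]), array([252.8, 134.4])]
1.65 [array([395. , 126.3]), array([252.8, 132.9]), array([394.6, 120.2]), array([252.6, 126.8])]
[array([256.2, 134.8]), array([395.6, 130.9]), array([255.4, 130.1]), array([395.6, 124.6])]
shift [-134.9, 30.8, -109.7] rot [0.0007, -0.0021, -0.0005] now [ 0.554  -0.0506  0.2056] F [1.4 0.2 0.2] grip 0.0582 t 9.4
```

Call:
send_rows(
  moves=[
    [[0,0,-40],[0,0,0],30],
    [[0,0,-80],[0,0,0],0],
    [[0,10,-110],[0,0,0],0],
    [[0,31,-118],[0,0,0],0],
    [[0,31,-118],[0,0,0],0],
    [[-35,31,-118],[0,0,0],0],
    [[-70,31,-118],[0,0,0],0],
    [[-105,31,-118],[0,0,0],0],
    [[-136,31,-118],[0,0,0],0],
    [[-136,31,-118],[0,0,0],0],
    [[-136,31,-118],[0,0,0],0],
  ],
)

```text
clock: 10.32
eef_pos: [0.6892, -0.012, 0.3193]
tool_rot: [-0.029, 1.0, 0.0, -0.004]
ft_force: [-0.4, -0.5, 0.7]
grip_width: -0.0002
```

```bash
python3 -c "
from h import *
c=np.array([.5685,-.004]);a=np.radians(3.3);R=np.array([[np.cos(a),-np.sin(a)],[np.sin(a),np.cos(a)]])
go([*(c+R@[.118,-.015]),.255],down(np.radians(93.3)))
snap('scene','s5.png',(250,200,480,400),3)
o,e,C=st();print(C.as_matrix().round(3).tolist())
"
```

```text
shift [1.6, -0.2, 64.3] rot [0.0009, -0.0072, -0.0] now [ 0.6892 -0.012   0.3193] F [-0.4 -0.5  0.7] grip -0.0002 t 10.32
[[-0.998, -0.057, -0.006], [-0.057, 0.998, 0.0], [0.006, 0.001, -1.0]]
```

View pics/s5.png

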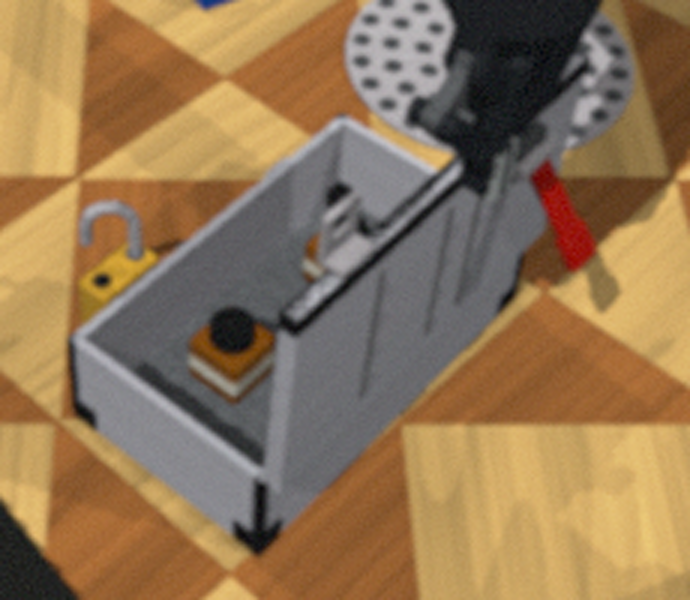

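Both jars stand upright in the case, and the closed fingers are just behind and above the lid edge, clear of the red lever at about (565,220). Now I'll plan the closing arc.

```bash
python3 -c "
from h import *
c=np.array([.5685,-.004]);a=np.radians(3.3);R=np.array([[np.cos(a),-np.sin(a)],[np.sin(a),np.cos(a)]])
o,e,C=st(); r=.12
for th in [1.6,1.5,1.4,1.3,1.2,1.1,1,.9,.8,.7,.6,.5,.4,.3,.2,.1,.0]:
  x=.075-r*np.cos(th)+.012*np.sin(th)+.011; z=.0755+r*np.sin(th)+.012*np.cos(th)+.073
  print(th,C.inv().apply(np.array([*(c+R@[x,-.015]),z])-e).round(4)*1000)
"
```

```text
1.6 [17.3 -0.1 53. ]
1.5 [29.3 -0.1 52.2]
1.4 [41.3 -0.1 52.5]
1.3 [53.3 -0.1 54. ]
1.2 [65.  -0.1 56.7]
1.1 [76.4 -0.2 60.6]
1 [87.4 -0.2 65.6]
0.9 [97.8 -0.2 71.6]
0.8 [107.6  -0.2  78.7]
0.7 [116.6  -0.2  86.7]
0.6 [124.8  -0.2  95.6]
0.5 [132.   -0.2 105.2]
0.4 [138.3  -0.2 115.6]
0.3 [143.4  -0.2 126.4]
0.2 [147.5  -0.2 137.8]
0.1 [150.4  -0.2 149.5]
0.0 [152.1  -0.3 161.4]
```

Call:
send_rows(
  moves=[
    [[0,0,30],[0,0,0],0],
    [[0,0,53],[0,0,0],0],
    [[0,0,53],[0,0,0],0],
    [[17,0,53],[0,0,0],0],
    [[29,0,52],[0,0,0],0],
    [[41,0,53],[0,0,0],0],
    [[53,0,54],[0,0,0],0],
    [[65,0,57],[0,0,0],0],
    [[76,0,61],[0,0,0],0],
    [[87,0,66],[0,0,0],0],
    [[98,0,72],[0,0,0],0],
    [[108,0,79],[0,0,0],0],
  ],
)

```text
clock: 11.37
eef_pos: [0.5797, -0.0183, 0.2463]
tool_rot: [-0.029, 1.0, 0.0, 0.0]
ft_force: [1.8, 1.1, 1.4]
grip_width: -0.0005
```

```bash
python3 -c "
from h import *
c=np.array([.5685,-.004]);a=np.radians(3.3);R=np.array([[np.cos(a),-np.sin(a)],[np.sin(a),np.cos(a)]])
o,e,C=st(); r=.12; print(e,o['ft_force'].round(1))
for th in [.9,.8,.7,.6,.5,.4,.3,.2,.1,.0]:
  x=.075-r*np.cos(th)+.012*np.sin(th)+.011; z=.0755+r*np.sin(th)+.012*np.cos(th)+.073
  print(th,C.inv().apply(np.array([*(c+R@[x,-.015]),z])-e).round(4)*1000)
"
```

```text
[ 0.57972774 -0.01829728  0.24631708] [1.8 1.1 1.4]
0.9 [-10.4  -0.1  -3.6]
0.8 [-0.6 -0.1  3.4]
0.7 [ 8.4 -0.1 11.3]
0.6 [16.7 -0.1 20.1]
0.5 [24.  -0.1 29.7]
0.4 [30.3 -0.1 40. ]
0.3 [35.5 -0.1 50.9]
0.2 [39.7 -0.1 62.2]
0.1 [42.6 -0.1 73.9]
0.0 [44.4 -0.1 85.8]
```

Call:
send_rows(
  moves=[
    [[8,0,11],[0,0,0],0],
    [[17,0,20],[0,0,0],0],
    [[24,0,30],[0,0,0],0],
    [[30,0,40],[0,0,0],0],
    [[36,0,51],[0,0,0],0],
    [[40,0,62],[0,0,0],0],
    [[43,0,74],[0,0,0],0],
    [[44,0,82],[0,0,0],0],
    [[44,0,86],[0,0,0],0],
    [[44,0,89],[0,0,0],0],
    [[44,0,91],[0,0,0],0],
  ],
)

```text
clock: 12.28
eef_pos: [0.5354, -0.0209, 0.1599]
tool_rot: [-0.029, 1.0, 0.0, 0.001]
ft_force: [-15.0, 0.1, 36.4]
grip_width: -0.0001
```

The lid is down: the tip is at 0.087, which matches the shut height. I'll back off and go to the latch.

Call:
send_rows(
  moves=[
    [[0,0,-4],[0,0,0],0],
    [[0,0,-20],[0,0,0],0],
    [[0,0,-45],[0,0,0],0],
    [[0,0,-80],[0,0,0],0],
    [[0,0,-80],[0,0,0],0],
  ],
)

```text
clock: 12.7
eef_pos: [0.5387, -0.021, 0.2477]
tool_rot: [-0.029, 1.0, -0.0, 0.008]
ft_force: [2.0, -0.1, 0.4]
grip_width: 0.0001
```

```bash
python3 -c "
from h import *
c=np.array([.5685,-.004]);a=np.radians(3.3);R=np.array([[np.cos(a),-np.sin(a)],[np.sin(a),np.cos(a)]])
go([*(c+R@[-.012,.065]),.135+.073+.015],down(np.radians(93.3)))
snap('scene','s6.png',(200,180,500,405),2.5)
"
```

```text
shift [-18.3, 80.3, 24.9] rot [-0.0012, 0.0156, -0.0003] now [ 0.5387 -0.021   0.2477] F [ 2.  -0.1  0.4] grip 0.0001 t 12.7
```

View pics/s6.png

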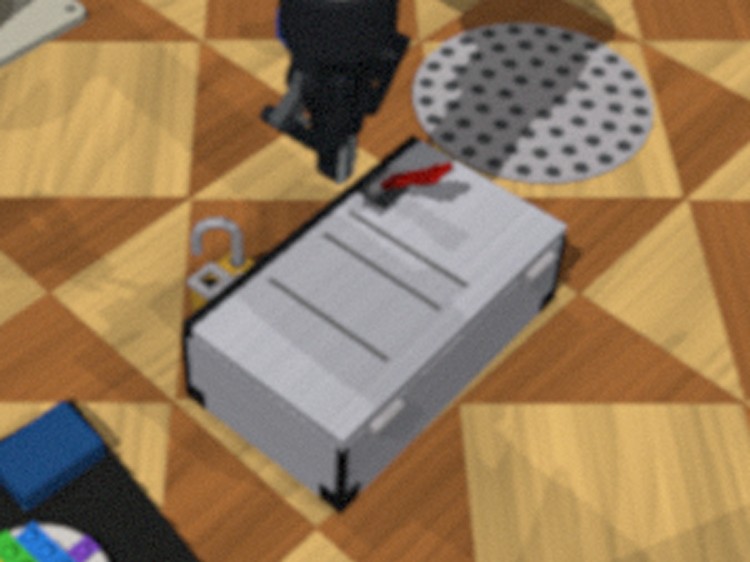

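The lid is shut, the hasp eye sits over the padlock at (210,280), the lever is raised at (420,177) and the tray is empty. Next is the latch press.

Call:
send_rows(
  moves=[
    [[-18,40,0],[0,0.015,0],0],
    [[-18,80,0],[0,0.015,0],0],
    [[-18,80,20],[0,0.015,0],0],
    [[-18,80,25],[0,0.015,0],0],
    [[-18,80,35],[0,0.015,0],0],
    [[-18,80,45],[0,0.015,0],0],
    [[-18,80,53],[0,0.015,0],0],
    [[-18,80,61],[0,0.015,0],0],
    [[-18,80,68],[0,0.015,0],0],
    [[-18,80,73],[0,0.015,0],0],
    [[-18,80,76],[0,0.015,0],0],
  ],
)

```text
clock: 13.67
eef_pos: [0.556, 0.0597, 0.1723]
tool_rot: [-0.028, 1.0, 0.001, 0.004]
ft_force: [-1.3, 2.5, 29.2]
grip_width: -0.0003
```

The tip stopped at 0.099, the flat-lever height. I'll retract and move in front of the shackle.

Call:
send_rows(
  moves=[
    [[0,0,-10],[0,0,0],0],
    [[0,0,-40],[0,0,0],0],
    [[0,0,-60],[0,0,0],0],
    [[0,0,-60],[0,0,0],0],
  ],
)

```text
clock: 14.0
eef_pos: [0.5577, 0.0584, 0.2367]
tool_rot: [-0.027, 1.0, 0.001, 0.008]
ft_force: [0.6, 0.0, 0.8]
grip_width: 0.0001
```

```bash
python3 -c "
from h import *
c=np.array([.5685,-.004]);a=np.radians(3.3);R=np.array([[np.cos(a),-np.sin(a)],[np.sin(a),np.cos(a)]])
go([*(c+R@[-.160,-.080]),.225],down(np.radians(93.3)))
"
```

```text
shift [152.3, -143.6, 9.0] rot [0.0018, 0.0159, -0.0043] now [0.5577 0.0584 0.2367] F [0.6 0.  0.8] grip 0.0001 t 14.0
```

Call:
send_rows(
  moves=[
    [[38,-36,0],[0,0.015,0],0],
    [[76,-72,0],[0,0.015,0],0],
    [[114,-108,5],[0,0.015,0],0],
    [[152,-144,9],[0,0.015,0],0],
    [[152,-144,9],[0,0.015,0],0],
    [[152,-144,9],[0,0.015,0],0],
    [[152,-144,9],[0,0.015,0],0],
  ],
)

```text
clock: 14.58
eef_pos: [0.4115, -0.0954, 0.2243]
tool_rot: [-0.024, 1.0, 0.001, -0.001]
ft_force: [0.3, -0.6, 0.2]
grip_width: 0.0001
```

```bash
python3 -c "
from h import *
c=np.array([.5685,-.004]);a=np.radians(3.3);R=np.array([[np.cos(a),-np.sin(a)],[np.sin(a),np.cos(a)]])
go([*(c+R@[-.155,-.080]),.155],down(np.radians(93.3)))
go([*(c+R@[-.112,-.080]),.155],down(np.radians(93.3)))
snap('scene','s7.png',(240,220,400,340),3); s=cv2.imread('pics/s7.png'); snap('wrist','w7.png'); w=cv2.resize(cv2.imread('pics/w7.png'),(320,240)); w=cv2.copyMakeBorder(w,0,120,0,0,cv2.BORDER_CONSTANT); cv2.imwrite('pics/m7.png',np.hstack([s,w]))
K=get_calibration('scene')
for z in (.111,.089): print('leg at .7',proj(K,[*(c+R@[-.116,-.073]),z])*1-[240,220], 'long',proj(K,[*(c+R@[-.097,-.05]),z])-[240,220],'hole inline',proj(K,[*(c+R@[-.097,-.08]),z])-[240,220])
"
```

```text
shift [-7.1, 2.1, 69.3] rot [0.0024, -0.0009, -0.0103] now [ 0.4115 -0.0954  0.2243] F [ 0.3 -0.6  0.2] grip 0.0001 t 14.58
shift [-50.1, 2.5, 69.2] rot [0.0024, -0.0009, -0.0103] now [ 0.4115 -0.0954  0.2243] F [ 0.3 -0.6  0.2] grip 0.0001 t 14.58
leg at .7 [35.88797811 48.97048047] long [52.12699264 47.17880137] hole inline [40.63076469 56.19979982]
leg at .7 [36.50496723 57.1263621 ] long [52.50117351 55.33603782] hole inline [41.18416001 64.3509451 ]
```

View pics/m7.png

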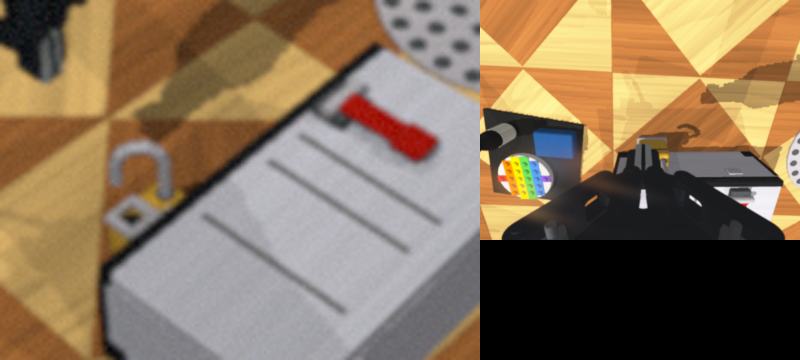

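The latch lies flat, with the red lever at (390,127). The shackle is up with its short leg at (115,178), in front of the hasp eye at (130,213). Now I'll push it in line from the front.

Call:
send_rows(
  moves=[
    [[-7,2,30],[0,0,-0.01],0],
    [[-7,2,60],[0,0,-0.01],0],
    [[-7,2,69],[0,0,-0.01],0],
    [[-7,2,69],[0,0,-0.01],0],
    [[-15,2,69],[0,0,-0.01],0],
    [[-22,2,69],[0,0,-0.01],0],
    [[-29,2,69],[0,0,-0.01],0],
    [[-36,2,69],[0,0,-0.01],0],
    [[-42,2,69],[0,0,-0.01],0],
    [[-46,2,69],[0,0,-0.01],0],
    [[-49,2,69],[0,0,-0.01],0],
    [[-51,2,69],[0,0,-0.01],0],
  ],
)

```text
clock: 15.68
eef_pos: [0.4649, -0.0921, 0.1569]
tool_rot: [-0.029, 1.0, -0.002, -0.0]
ft_force: [-9.0, -7.8, 1.3]
grip_width: 0.0001
```

The 9 N against the push means it is at the stop. I'll back off, lift and check the alignment.

Call:
send_rows(
  moves=[
    [[4,0,0],[0,0,0],0],
    [[15,0,0],[0,0,0],0],
    [[30,0,-20],[0,0,0],0],
    [[30,0,-60],[0,0,0],0],
    [[30,0,-70],[0,0,0],0],
    [[30,0,-70],[0,0,0],0],
  ],
)

```text
clock: 16.18
eef_pos: [0.4381, -0.0939, 0.2317]
tool_rot: [-0.029, 1.0, -0.003, 0.005]
ft_force: [0.1, 0.2, -0.4]
grip_width: -0.0001
```

```bash
python3 -c "
from h import *
c=np.array([.5685,-.004]);a=np.radians(3.3);R=np.array([[np.cos(a),-np.sin(a)],[np.sin(a),np.cos(a)]])
go([*(c+R@[-.096,-.065]),.205],down(np.radians(93.3)))
snap('scene','s8.png',(240,220,360,320),4); s=cv2.imread('pics/s8.png'); snap('top','t8.png',(320,205,400,285),4);w=cv2.imread('pics/t8.png'); w=cv2.copyMakeBorder(w,0,80,0,0,cv2.BORDER_CONSTANT); cv2.imwrite('pics/m8.png',np.hstack([s,w]))
"
```

```text
shift [-39.1, 17.4, 27.0] rot [-0.0066, 0.0101, 0.0008] now [ 0.4381 -0.0939  0.2317] F [ 0.1  0.2 -0.4] grip -0.0001 t 16.18
```

View pics/m8.png

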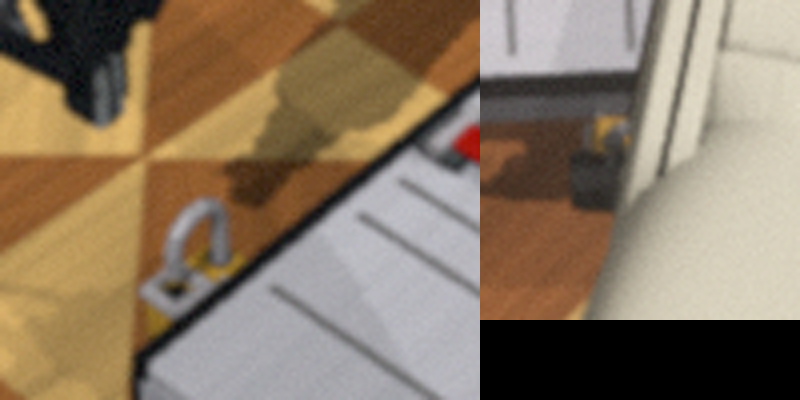

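The short leg (175,275) now stands over the hasp eye (175,290). The leg-to-leg pixel vector, (-46,33), matches the in-line prediction of (-45,36). Next I'll press down.

Call:
send_rows(
  moves=[
    [[-39,17,0],[-0.007,0.01,0],0],
    [[-39,17,15],[-0.007,0.01,0],0],
    [[-39,17,27],[-0.007,0.01,0],0],
    [[-39,17,35],[-0.007,0.01,0],0],
    [[-39,17,42],[-0.007,0.01,0],0],
    [[-39,17,47],[-0.007,0.01,0],0],
    [[-39,17,51],[-0.007,0.01,0],0],
    [[-39,17,54],[-0.007,0.01,0],0],
  ],
)

```text
clock: 16.95
eef_pos: [0.4735, -0.0748, 0.1748]
tool_rot: [-0.029, 1.0, 0.001, -0.004]
ft_force: [-4.3, -0.2, 8.5]
grip_width: -0.0
```

Call:
send_rows(
  moves=[
    [[0,0,4],[0,0,0],0],
    [[0,0,7],[0,0,0],0],
    [[0,0,8],[0,0,0],0],
  ],
)

```text
clock: 17.2
eef_pos: [0.4736, -0.0753, 0.1679]
tool_rot: [-0.029, 1.0, 0.0, -0.003]
ft_force: [-5.0, -0.2, 16.0]
grip_width: -0.0
```

Call:
send_rows(
  moves=[
    [[0,0,2],[0,0,0],0],
    [[0,0,2],[0,0,0],0],
  ],
)

```text
clock: 17.37
eef_pos: [0.4736, -0.0754, 0.1679]
tool_rot: [-0.029, 1.0, 0.0, -0.002]
ft_force: [-6.0, 1.3, 15.3]
grip_width: 0.0
```

Call:
send_rows(
  moves=[
    [[0,0,-5],[0,0,0],0],
    [[0,0,-30],[0,0,0],0],
    [[20,0,-60],[0,0,0],0],
    [[55,-35,-80],[0,0,0],0],
    [[90,-70,-90],[0,0,0],0],
    [[90,-70,-90],[0,0,0],0],
    [[90,-70,-90],[0,0,0],0],
  ],
)

```text
clock: 17.95
eef_pos: [0.3864, -0.1527, 0.2596]
tool_rot: [-0.026, 1.0, -0.001, -0.001]
ft_force: [0.4, 0.6, 0.2]
grip_width: -0.0
```

```bash
python3 -c "
from h import *
snap('scene','s9.png',(240,200,440,350),4)
c=np.array([.5685,-.004]);a=np.radians(3.3);R=np.array([[np.cos(a),-np.sin(a)],[np.sin(a),np.cos(a)]])
for z in (.115,.097): print(4*(proj('scene',[*(c+R@[-.097,-.065]),z])-[240,200]))
"
```

```text
[185.3575107 280.5751459]
[186.88327525 307.48359605]
```

View pics/s9.png

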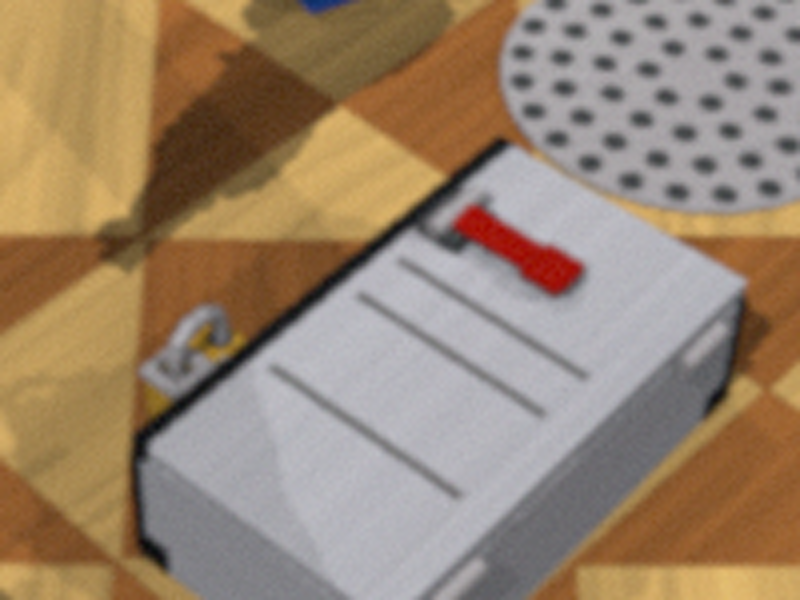

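The bow top is now at y≈307, as predicted for fully home (it was about 278 when raised). It held with the robot clear. The latch is flat, the lid is shut and the tray is empty, so I'm handing the job in.

```bash
python3 -c "
from workcell import order; print(order.job_done())"
```

```text
the job is handed in; nothing more can be done
None
```

I put both amber jars (only two were present) upright in the case, shut the lid and pressed the red latch flat. I then swung the shackle in line and pressed it home, finishing at about 18 s and handing the job in.

**Last checks:** with the arm clear, the final scene picture showed:
- The tray is empty and the lid is shut.
- The lever lies flat.
- The shackle's bow is where it should be when fully home, about 29 px lower than when raised (27 px expected for 18 mm).

**Readings that did not fit exactly:**
- While pressing the shackle, the fingertip read 95 mm where 97 mm was expected.
- Shutting the lid peaked at about 36 N on the fingertips, close to the 40 N limit set for the arm and gripper body.
- The mat and the things on it are outside the last crop. The arm never went near them.

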